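Clamp a marble block with the ratchet lever

ROBOT

A 7-joint arm with a two-finger parallel gripper is mounted at the origin on the work surface. World frame = base frame: x ahead of the robot, y to its left, z up, the work surface at z = 0. Lengths are in mm, angles in rad, forces in N, time in s.
With the tool pointing down it reaches from about 425 to 950 mm from the base axis. Payload 16.7 kg.
Tool frame: the origin (TCP) lies between the finger pads; the fingertips stand 8 mm ahead of it and the grasp point (between the pads) lies 11 mm behind it (arm.tip_reach is the distance from the TCP to the fingertips, in mm); x points along the fingers, y is the direction in which the jaws open and shut, and the axes are right-handed (so a half turn about x gives the same grasp; the last joint's range is limited). The gripper opens to 94 mm and grips with 3 to 60 N. Pads are 16 mm wide; open, the fingers measure 119 mm over their backs; the gripper's body (75 mm by 177 mm) begins 78 mm behind the grasp point.
Start: joints at [-0.149, 0.426, 0.074, 1.606, -0.034, 1.111, -0.067], TCP at [674.963, -0.019, 213.467] pointing down, gripper open.
Joint ranges: [-2.85, 2.85], [-0.5, 2.14], [-1.23, 1.37], [0.21, 2.46], [-1.02, 4.16], [0.16, 2.05], [-2.73, 2.73]. Speed limits (rad/s): [1.89, 1.89, 2.39, 2.39, 3.01, 3.01, 3.01].

INTERFACE

Orientations are given as a 3x3 rotation matrix whose columns are the frame's x, y, z axes.
In Python, from plant import arm, vision gives the robot as it stands. The module is installed in compiled form; this text tells all that it offers.
- The arm moves only by the shell command python3 -m crank 'ROWS' [FORCE]. ROWS is JSON, a list of rows, each an object with "translation": the shift along the tool's x, y, z scaled (see below), a list of three; "dr": the turn, a rotation vector about the tool's x, y, z scaled (see below), a list of three; "gripper": the closure, from 0 (fully open) to 1 (shut). A call has 1 to 20 rows; each row shifts and turns the pose as measured when the row begins, along the tool's axes as they then stand; what a row does not reach is not made up. The controller multiplies each number of a shift by 80 mm and each number of a turn by 4 degrees. A row lasts 1/10 s, in which the tool goes at most 50 mm and 8.59 degrees, less where a joint would pass 70% of its speed; a pose out of reach is approached as far as the arm can. A call with a number of a shift or a turn outside -1 to 1 is refused whole. A call with a gripper value outside its range is refused whole. The fingers move at their own pace and stop on an object; FORCE is the grip in N (left out, the last holds). Time passes only in rows, so rows that do not move let the fingers close. It gives the time, the measured TCP pose, the force and the opening at its end, in the units of the state.
- arm.get_obs(): the state, without advancing time (a new reading comes with each control period).
- vision.camera(name): name is "scene" or "side" or "wrist"; returns (picture, depth): 400x640x3 uint8, red, green, blue; 400x640 float32, mm along the optical axis (not along the pixel's ray), 0 where there is no reading.
- vision.camera_params(name): a dict with "intrinsics" (3x3 intrinsics, pixels), "origin" and "orientation" of the camera in the world; the wrist camera has in their place "tool_from_camera" (4x4, takes a point from camera to tool coordinates, whose origin is the TCP and whose axes are the tool frame's). Camera axes: x right, y down, z forward; pixel columns grow to the right and rows downward; lengths in mm; the calibration is good to about 2 mm. A picture is of the moment at which its call begins: read the wrist's pose just before it. camera_params takes no time and is no camera call.
- arm.finish_job(): hands the job in, once; it reports no verdict.
The state is a dict: "t": time; "qpos": joint angles; "qd": joint speeds; "tau": joint torques, N m; "eef_pos": TCP position; "ee_rot": TCP orientation; "ft_force": force on the tool from outside, world axes, zero at the start; "wrist_torque": the same for the moment, N m; "opening": finger opening in mm.
Only numpy, scipy, OpenCV 4.12 (cv2) and the standard library are available. Lean on these libraries where they do the work, as an engineer would, in place of code of your own. Each camera call takes 0.05 s, during which the arm holds its last target.

TASK

Take the lever of the bench ratchet clamp and pump it back and forth, tooth by tooth, until the sliding jaw holds the marble block squeezed firmly against the fixed jaw; then let go of the lever. Move the jaw and the block only by means of the lever, never with the gripper or arm, and leave the hammer, the bottle and the marble offcut where they are.

Things in the scene. Friction and masses are not known exactly. Their poses are not given: they have to be found in the camera images.
- clamp: Grey steel ratchet clamp fixed to the bench. Origin on the bench top under the lever pivot; x is level, along the clamp from the lever towards the fixed jaw, z up. Bed 385 x 100 x 20 mm, x = -110 to 275 mm. Two cheeks (to y = +-40 mm, 67 mm high) hold the lever's axle at x = 0. Each full back-and-forth lever stroke advances the jaw one 12 mm tooth; several are needed.
- lever (a joint): Lever angle, rad, 0 to 0.45 between stops. At 0 it leans 50 degrees from vertical towards the clamp's -x; lean = 50 degrees minus value. No spring, stays where left. Growing value: a pawl pushes the jaw on, 38 mm per rad after some free play, 6 to 8 N at the grip. Back swing clicks over teeth; swing at least 0.4 rad to catch the next. Stalls once the pad is home on the block, 11 N and up.
- lever_pivot (a point): Centre of the lever's hinge, whose axis is the clamp's y axis; 45 mm above the bench.
- lever_grip (a point): Middle of the lever's turned wooden grip, a round bar 24 mm in diameter and 95 mm long, whose length points away from the pivot; this point is 170 mm from the pivot, and the grip's free end 215 mm from it. It moves with the lever, in the vertical plane through the clamp's x axis.
- duct (a point): Point on the axis of a fixed dust duct over the lever: tube of 60 mm diameter (end flange 72 mm), axis along the clamp's y, 35 mm to -x of the pivot, 330 mm above the bench, from y = 62 mm to y = -220 mm, where it turns down to the bench. It leaves no room for an upright hand over the grip; a hand tilted 30 to 45 degrees, reaching forward and down from the clamp's -x side, has room.
- jaw_travel (a joint): Travel of the sliding jaw in m: 0 when fully back, growing towards the fixed jaw, end of travel 0.075. About 0.057 when the block just touches both jaws square on, 0.061 when the jaw's sprung pad is pressed fully home. Stiff friction (18 N) holds the jaw where it is left.
- jaw: The sliding jaw: a grey plate 100 mm wide, 93 mm high, with a black rubber pad (96 x 56 mm) on its front that yields up to 4 mm on springs (4 N per mm), and a toothed steel rack bar running back from it under the lever. Origin: the clamp's origin when jaw_travel is 0, moving with the jaw; the free pad's face is 123 mm from it along the clamp's x.
- anvil: The fixed jaw at the far end of the clamp, 100 mm wide, 95 mm high. Its origin is the clamp's origin; its clamping face is 230 mm from there along the clamp's x.
- block_mid (a point): Centre of the marble block, 50 x 100 x 60 mm (along the clamp, across, high), 0.8 kg, standing loose on the clamp's bed between the two jaws.
- block: The same marble block, origin at the middle of its underside.
- mallet_mid (a point): Hammer lying on the bench beside the clamp, about 240 mm long; middle of its length. A bystander.
- bottle_mid (a point): Clear closed water bottle, 64 mm in diameter, 190 mm high, standing beside the clamp; its centre. A bystander.
- offcut_mid (a point): Marble offcut 80 x 60 x 40 mm lying beside the clamp; its centre. A bystander.
Mind the look-alikes: they are no part of the job. Leave any turquoise look-alike of the block alone.

How it is judged:
By the outcome, as a careful person would: the job done as asked, in the order asked, and still so for the second after the job is handed in, with the robot touching nothing.
It also fails if it takes over 54 s, if anything falls off the work surface, if the arm or the gripper's body presses on something with over 40 N, if the wrist force passes 120 N, or if a joint passes its speed limit or range.

## Working session

There is one attempt and no reset: what is moved stays moved. The work goes in short steps, Python scripts to look and compute and a shell command to move; the robot and the scene stay as the last step left them, time stands still between calls to the robot, and variables do not carry over. Pictures are saved under pics/ and viewed, and the job is handed in when it is done.

```bash
mkdir -p pics
python3 - <<'E'
from plant import arm, vision
import cv2, numpy as np
for n in ("scene","side"):
    p,d=vision.camera(n); cv2.imwrite(f"pics/{n}0.png",p[:,:,::-1]); np.savez(f"{n}0.npz",p=p,d=d)
    c=vision.camera_params(n); print(n,c)
print(vision.camera_params("wrist"))
print(arm.get_obs(), arm.tip_reach)
E
```

```text
scene {'intrinsics': array([[492.01531479,   0.        , 323.00367358],
       [  0.        , 492.01531479, 205.58239968],
       [  0.        ,   0.        ,   1.        ]]), 'origin': array([1253.54797746, -104.87974182,  819.28765127]), 'orientation': array([[ 0.26144057,  0.62616846, -0.73454876],
       [ 0.96508322, -0.15678925,  0.20983688],
       [ 0.01622388, -0.76376055, -0.64529575]])}
side {'intrinsics': array([[518.84408263,   0.        , 320.63485832],
       [  0.        , 518.84408263, 189.71519889],
       [  0.        ,   0.        ,   1.        ]]), 'origin': array([460.32961097, 961.10883513, 949.47666388]), 'orientation': array([[-0.98859839, -0.11269448,  0.09986575],
       [-0.14879117,  0.62929555, -0.76278981],
       [ 0.02311713, -0.76895192, -0.63888852]])}
{'intrinsics': array([[335.23222803,   0.        , 320.23009671],
       [  0.        , 335.23222803, 193.01043348],
       [  0.        ,   0.        ,   1.        ]]), 'tool_from_camera': array([[-1.42087930e-04, -2.27215573e-01,  9.73844476e-01,
        -1.70828217e+02],
       [ 9.99999965e-01,  1
[... 331 characters left out ...]
11078785, -0.06710033]), 'qd': array([-0.00091485, -0.00281609, -0.00122948, -0.00264826,  0.00033786,
        0.00035886, -0.00143785]), 'tau': array([ 8.83693836e-03, -9.37480974e+01,  3.67656559e+00, -4.55044663e+01,
       -4.87404736e-02,  1.68144610e-02,  1.07460426e-04]), 'eef_pos': array([ 6.74622369e+02, -3.56350578e-02,  2.12871876e+02]), 'ee_rot': array([[-1.10290707e-03,  9.99999391e-01, -3.37245566e-05],
       [-8.64174063e-05, -3.38198874e-05, -9.99999996e-01],
       [-9.99999388e-01, -1.10290415e-03,  8.64546539e-05]]), 'ft_force': array([ 0.36466357, -1.20153183,  0.15790899]), 'wrist_torque': array([-0.02460466,  0.01406632, -0.01276263]), 'opening': 94.14914202881359} 8.0
```

View pics/scene0.png

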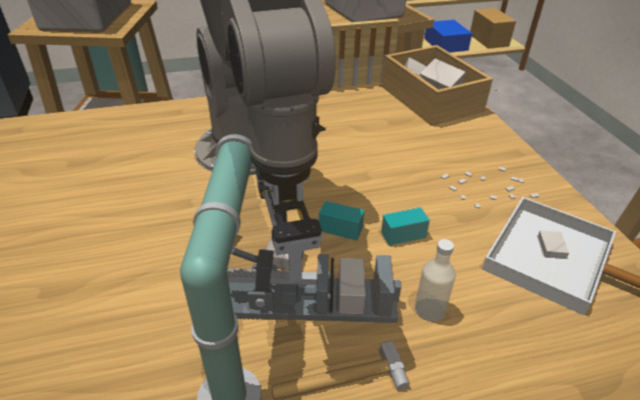

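View pics/side0.png

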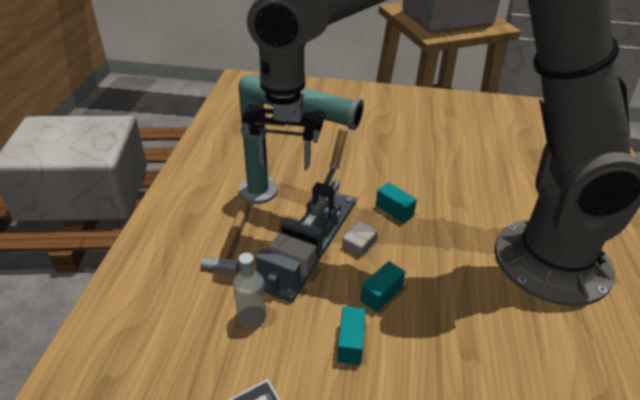

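The scene view shows the clamp at about (320,290), with the marble block at (350,283), the anvil at (385,282), the lever at (250,258) partly under the green duct, the bottle at (435,285), the hammer at (395,365) and the turquoise look-alikes at (341,220) and (405,226). In the side view the lever grip is at about (336,150), and the offcut at (360,238) is light grey marble, not the block, which is at (293,252). I'll build a top view from the depth.

```bash
cat > h.py <<'E'
import numpy as np, cv2
from plant import arm, vision
def cloud(n,p,d,c):
    K=c["intrinsics"]; v,u=np.mgrid[:400,:640]
    P=np.stack([(u-K[0,2])/K[0,0]*d,(v-K[1,2])/K[1,1]*d,d],-1)
    return P@c["orientation"].T+c["origin"]
E
python3 - <<'E'
from h import *
ims=[]
for n in("scene","side"):
    z=np.load(n+"0.npz"); W=cloud(n,z["p"],z["d"],vision.camera_params(n))
    np.save(n+"W.npy",W)
    m=(z["d"]>0)&(W[...,2]>8)&(W[...,2]<125)
    X=W[m];C=z["p"][m]
    im=np.full((560,400*2,3),255,np.uint8)
    # x 450..850 up, y -300..400 -> px 1 per mm
    r=(850-X[:,0]).astype(int); c=(400-X[:,1]).astype(int)
    o=np.argsort(X[:,2])
    for i in o:
        if 0<=r[i]<560 and 0<=c[i]<800: cv2.circle(im,(c[i],r[i]),1,[int(k) for k in C[i][::-1]],-1)
    cv2.imwrite(f"pics/top_{n}.png",im)
E
python3 - <<'E'
import cv2
a=cv2.imread("pics/side0.png")[80:320,190:450]; cv2.imwrite("pics/side0c.png",cv2.resize(a,None,fx=2.5,fy=2.5,interpolation=cv2.INTER_CUBIC))
a=cv2.imread("pics/scene0.png")[220:340,180:420]; cv2.imwrite("pics/scene0c.png",cv2.resize(a,None,fx=3.2,fy=3.2,interpolation=cv2.INTER_CUBIC))
E
```

```text
(no output)
```

View pics/top_scene.png

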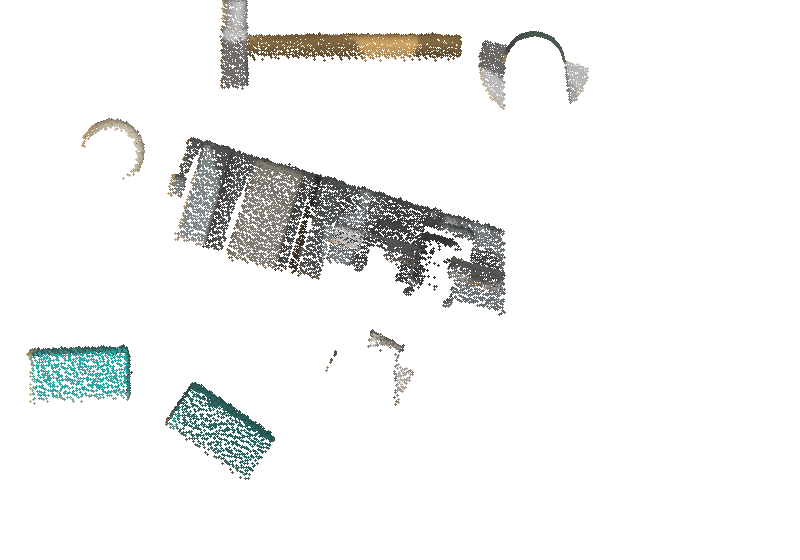

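View pics/top_side.png

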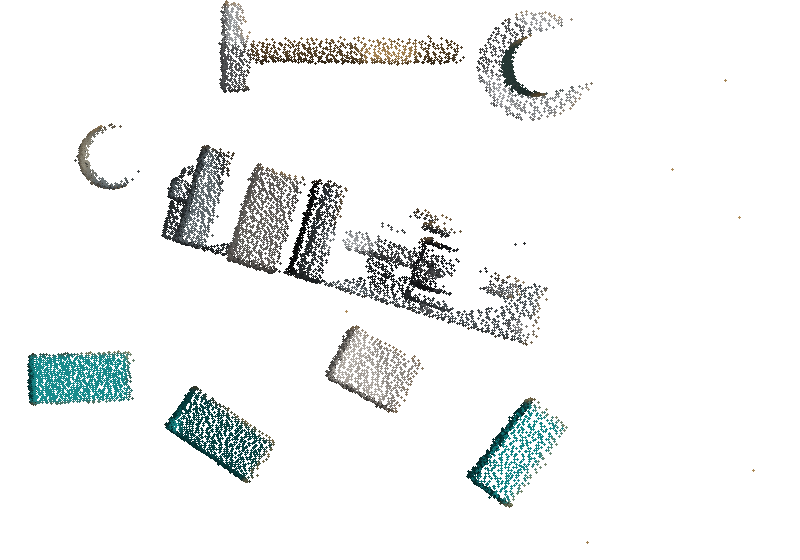

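View pics/side0c.png

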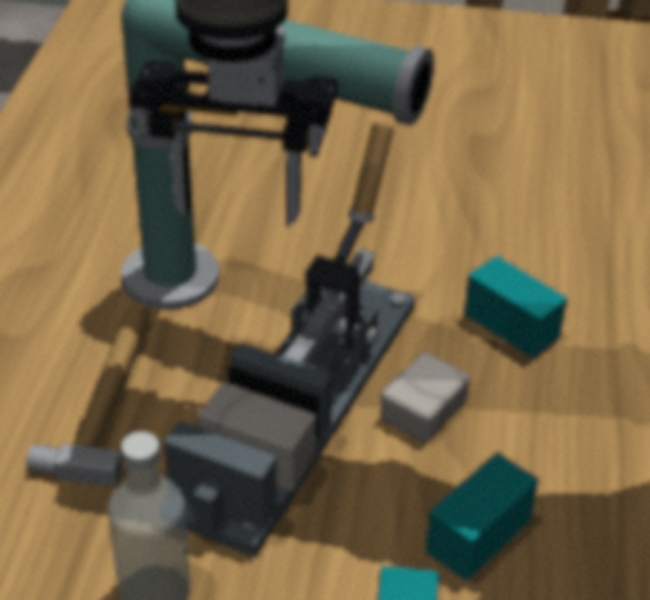

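View pics/scene0c.png

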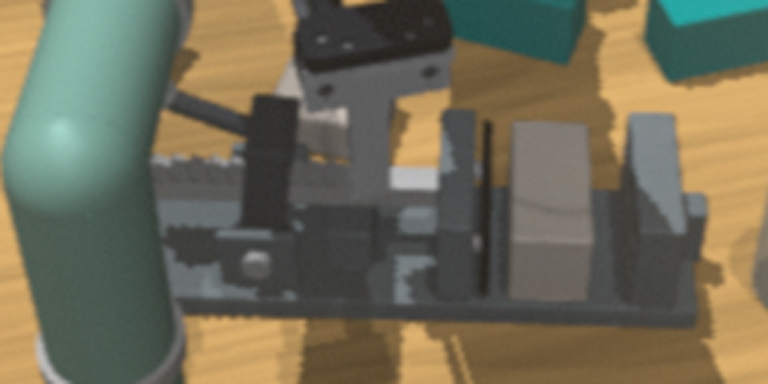

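Run:
```python
from h import *
W=np.concatenate([np.load(n+"W.npy").reshape(-1,3) for n in("scene","side")])
W=W[np.isfinite(W).all(1)]
reg=(W[:,0]>520)&(W[:,0]<725)&(W[:,1]>-160)&(W[:,1]<245)
def ext(lo,hi,yaw,poly=None):
    c,s=np.cos(yaw),np.sin(yaw); P=W[reg&(W[:,2]>lo)&(W[:,2]<hi)]
    return P@np.array([c,s,0]),P@np.array([-s,c,0]),P
best=[]
for deg in np.arange(68,79,.25):
    u,v,P=ext(12,26,np.radians(deg))
    h=np.histogram(v,bins=np.arange(-900,300,2))[0]
    best.append((np.sum(h.astype(float)**2)**.5,deg))
# edges-based: far edge line of bed side wall (z 2..18) 
u,v,P=ext(12,26,np.radians(73.6))
print(len(P),np.percentile(u,[0.2,1,99,99.8]),np.percentile(v,[0.2,1,99,99.8]))
for lo,hi in((86,100),(74,84)):
    u,v,P=ext(lo,hi,np.radians(73.6))
    h,e=np.histogram(u,bins=np.arange(u.min(),u.max()+4,4)); print(lo,[(int(b),int(a)) for a,b in zip(h,e) if a>8]); print(np.percentile(v,[1,99]))
# block top rect
P=W[reg&(W[:,2]>76)&(W[:,2]<83)]
u=P@np.array([np.cos(np.radians(73.6)),np.sin(np.radians(73.6)),0])
for U0 in [0]:
    np.save("blk.npy",P)
```

```text
3996 [ 19.62193896  29.27089696 402.18269684 405.37724484] [-624.63208912 -623.8539022  -521.01614788 -519.20372507]
86 [(61, 13), (121, 14), (125, 16), (129, 17), (133, 34), (137, 16), (141, 33), (145, 20), (237, 72), (241, 127), (245, 121), (249, 138), (253, 138), (257, 162), (261, 16), (353, 10), (357, 114), (361, 142), (365, 141), (369, 143), (373, 145), (377, 150), (381, 171), (385, 139)]
[-623.0418484  -522.18624841]
74 [(61, 10), (65, 19), (69, 14), (73, 15), (77, 15), (81, 12), (85, 10), (89, 17), (93, 12), (97, 15), (101, 17), (105, 12), (113, 18), (121, 13), (125, 13), (129, 18), (133, 14), (137, 12), (141, 20), (145, 19), (149, 17), (153, 16), (157, 21), (161, 23), (165, 18), (169, 23), (173, 29), (177, 30), (181, 14), (185, 12), (189, 9), (197, 10), (201, 11), (205, 19), (209, 26), (213, 29), (217, 29), (221, 22), (225, 18), (229, 18), (233, 18), (237, 11), (249, 9), (253, 38), (257, 38), (261, 20), (265, 133), (269, 54), (281, 75), (285, 121), (289, 138), (293, 127), (297, 130), (301, 130), (305, 125), (309, 136), (313, 137), (317, 133), (321, 137), (325, 148), (329, 144), (333, 13), (357, 43), (361, 12), (365, 12), (373, 10), (381, 88), (385, 49)]
[-622.84247839 -520.4092569 ]
```

Run:
```python
from h import *
W=np.concatenate([np.load(n+"W.npy").reshape(-1,3) for n in("scene","side")])
W=W[(W[:,0]>520)&(W[:,0]<725)&(W[:,1]>-160)&(W[:,1]<245)]
y=np.radians(73.6);X=np.array([np.cos(y),np.sin(y),0]);Y=np.array([-X[1],X[0],0])
u=W@X-127.5; v=W@Y+572
for nm,(a,b,lo,hi) in dict(anv=(225,265,91,98),jaw=(105,137,88,98),block=(150,208,76,84)).items():
    P=W[(u>a)&(u<b)&(W[:,2]>lo)&(W[:,2]<hi)]
    # remove outliers
    r=cv2.minAreaRect(P[:,:2].astype(np.float32)); print(nm,len(P),r,P[:,2].mean())
# far bed edge line fit
m=(W[:,2]>14)&(W[:,2]<24)
for sgn in(1,-1):
    xs=[];es=[]
    for k in np.arange(-100,270,10):
        s=m&(u>k)&(u<k+10)
        if s.sum()>8: 
            e=(sgn*v[s]).max(); 
            if abs(e-51)<5: xs.append(k+5);es.append(sgn*e)
    if len(xs)>4: print(sgn,np.polyfit(xs,es,1),len(xs))
```

```text
anv 1029 ((654.700439453125, 195.62026977539062), (36.100887298583984, 104.4662857055664), 75.55948638916016) 94.58023605269801
jaw 753 ((619.6072998046875, 77.08750915527344), (26.422475814819336, 103.53633117675781), 73.77847290039062) 92.52207507333775
block 1632 ((633.506591796875, 134.29873657226562), (54.8580207824707, 104.41732025146484), 73.20112609863281) 79.69389254167395
1 [2.11489084e-03 5.08375881e+01] 32
-1 [-1.78798670e-03 -5.17395111e+01] 33
```

Candidates for what I need:
- **Lever:** the brown bar at side (336,150) and scene (250,258). The hammer handle at side (235,215) is the other brown bar, and it lies flat on the bench.
- **Block:** the marble at side (293,252) on the bed. The offcut at (360,238) and the turquoise blocks at (396,202), (383,287) and (351,335) are not it.

The close crop confirms the lever, because its bar runs into the cheeks. Next I'll measure it.

```bash
cat >> h.py <<'E'
YAW=np.radians(73.6);CX=np.array([np.cos(YAW),np.sin(YAW),0]);CY=np.array([-CX[1],CX[0],0]);UP=np.array([0,0,1.])
O=127.5*CX-572.4*CY
R=np.c_[CX,CY,UP]
def toc(P): return (P-O)@R
def tow(p): return O+R@np.asarray(p,float)
E
python3 - <<'E'
from h import *
for n in("scene","side"):
    z=np.load(n+"0.npz");W=toc(np.load(n+"W.npy"))
    m=(W[...,0]<-15)&(W[...,0]>-190)&(abs(W[...,1])<25)&(W[...,2]>75)&(W[...,2]<260)
    P=W[m]; lean=np.degrees(np.arctan2(-P[:,0],P[:,2]-45)); r=np.hypot(P[:,0],P[:,2]-45)
    for a in range(40,220,20):
        s=(r>a)&(r<a+20)
        if s.sum()>3: print(n,a,s.sum(),np.median(lean[s]),np.median(P[s,1]))
    print(r.max() if len(r) else 0)
print(O,tow([-170*np.sin(np.radians(50)),0,45+170*np.cos(np.radians(50))]))
E
```

```text
scene 40 145 41.5880381596593 -3.3130693375509876
scene 60 96 57.253841678145065 -2.9691959069385674
scene 80 74 14.730751160283221 -5.32504773071355
scene 100 82 22.920470755377508 -4.580657642512817
scene 200 10 31.842832600511358 -3.263386277548758
215.51640578946797
side 60 37 55.99120529191406 4.934569924468133
side 80 62 19.54941162265256 3.6006102840322134
side 100 60 23.434381134404454 4.152870966262749
side 120 73 27.068410764322227 3.9142528026013848
side 140 74 27.004395012662286 4.358486961421022
side 160 74 27.724304092736823 5.078609791552401
side 180 71 27.78006486058578 3.7565671090209105
side 200 64 28.16407155128504 4.138276288760681
216.61045761479116
[585.10985477 -39.29971814   0.        ] [ 548.34121708 -164.22883184  154.27389365]
```

```bash
python3 -m crank '[{"translation":[-0.55,0,0],"dr":[0,0,0],"gripper":0},{"translation":[-0.55,0,0],"dr":[0,0,0],"gripper":0},{"translation":[-0.55,0,0],"dr":[0,0,0],"gripper":0},{"translation":[-0.55,0,0],"dr":[1,0,0],"gripper":0},{"translation":[-0.55,0,0],"dr":[1,0,0],"gripper":0}]'
```

```text
t: 0.6
eef_pos: [671.8, -0.0, 431.2]
ee_rot: [[-0.017, 0.99, -0.142], [-0.002, -0.142, -0.99], [-1.0, -0.017, 0.004]]
ft_force: [0.7, -0.3, -0.0]
opening: 94.3
```

```bash
python3 -m crank '[{"translation":[0,-0.23,0.53],"dr":[0,0,0],"gripper":0},{"translation":[0,-0.23,0.53],"dr":[0,0,0],"gripper":0},{"translation":[0,-0.23,0.53],"dr":[0,0,0],"gripper":0},{"translation":[0,-0.23,0.53],"dr":[0,0,0],"gripper":0},{"translation":[0,-0.23,0.53],"dr":[0,0,0],"gripper":0},{"translation":[0,-0.23,0.53],"dr":[0,0,0],"gripper":0},{"translation":[0,0,0],"dr":[1,0,0],"gripper":0},{"translation":[0,0,0],"dr":[1,0,0],"gripper":0}]'
cat >> h.py <<'E'
def plan(p, tilt):
    "p: TCP target in clamp coords; tilt deg; returns shift (units) in tool axes, rotvec units"
    from scipy.spatial.transform import Rotation as Ro
    o=arm.get_obs(); t=np.radians(tilt)
    x=np.sin(t)*CX-np.cos(t)*UP; y=-CY; T=np.c_[x,y,np.cross(x,y)]
    A=np.asarray(o["ee_rot"]); 
    print("tcp clamp",toc(o["eef_pos"]).round(1),"tilt",np.degrees(np.arctan2(A[:,0]@CX,-A[2,0])).round(1),"F clamp",(R.T@o["ft_force"]).round(1),"open",round(o["opening"],1),"t",o["t"])
    print("q",np.round(o["qpos"],2))
    print("shift u",(A.T@(tow(p)-o["eef_pos"])/80).round(2),"turn u",(np.degrees(Ro.from_matrix(A.T@T).as_rotvec())/4).round(2))
E
python3 -c "
from h import *
plan([-158,0,286],38)"
```

```text
t: 1.4
eef_pos: [521.1, -244.1, 438.1]
ee_rot: [[-0.01, 0.959, -0.282], [-0.0, -0.282, -0.959], [-1.0, -0.009, 0.003]]
ft_force: [0.4, 0.2, 0.2]
opening: 93.9
tcp clamp [-214.5    3.6  438.1] tilt -0.2 F clamp [ 0.3 -0.3  0.2] open 93.9 t 1.4
q [ 0.1   0.15  0.26  1.51 -0.03  1.5   0.08]
shift u [ 1.9   0.06 -0.71] turn u [-0.05  9.54  0.13]
```

```bash
python3 -m crank '[{"translation":[0.1,0,0],"dr":[0,0.95,0],"gripper":0},{"translation":[0.1,0,0],"dr":[0,0.95,0],"gripper":0},{"translation":[0.1,0,0],"dr":[0,0.95,0],"gripper":0},{"translation":[0.1,0,0],"dr":[0,0.95,0],"gripper":0},{"translation":[0.1,0,0],"dr":[0,0.95,0],"gripper":0},{"translation":[0.1,0,0],"dr":[0,0.95,0],"gripper":0},{"translation":[0.1,0,0],"dr":[0,0.95,0],"gripper":0},{"translation":[0.1,0,0],"dr":[0,0.95,0],"gripper":0},{"translation":[0.1,0,0],"dr":[0,0.95,0],"gripper":0},{"translation":[0.1,0,0],"dr":[0,0.95,0],"gripper":0}]'; python3 -c "
from h import *
plan([-158,0,286],38)"
```

```text
t: 2.4
eef_pos: [527.5, -220.1, 361.2]
ee_rot: [[0.176, 0.958, -0.225], [0.608, -0.286, -0.741], [-0.774, -0.006, -0.633]]
ft_force: [-0.6, 0.1, -0.3]
opening: 93.9
tcp clamp [-189.7    4.3  361.2] tilt 39.3 F clamp [-0.   0.6 -0.3] open 93.9 t 2.4
q [ 0.43  0.32  0.3   1.63 -0.7   1.56  0.57]
shift u [0.98 0.06 0.29] turn u [-0.1  -0.32  0.04]
```

```bash
python3 -m crank '[{"translation":[0.49,0.03,0.15],"dr":[0,-0.3,0],"gripper":0},{"translation":[0.49,0.03,0.15],"dr":[0,0,0],"gripper":0}]'
python3 - <<'E'
from h import *
plan([-78,0,183],38)
o=arm.get_obs()
p,d=vision.camera("wrist");cv2.imwrite("pics/w1.png",p[:,:,::-1])
c=vision.camera_params("wrist");K=c["intrinsics"];v,u=np.mgrid[:400,:640]
P=np.stack([(u-K[0,2])/K[0,0]*d,(v-K[1,2])/K[1,1]*d,d],-1)
T=c["tool_from_camera"];P=P@T[:3,:3].T+T[:3,3]
W=toc(P@np.asarray(o["ee_rot"]).T+o["eef_pos"])
m=(d>0)&(W[...,0]<-30)&(W[...,0]>-190)&(abs(W[...,1])<30)&(W[...,2]>100)&(W[...,2]<262)
Q=W[m];r=np.hypot(Q[:,0],Q[:,2]-45);l=np.degrees(np.arctan2(-Q[:,0],Q[:,2]-45))
for a in range(80,230,15):
    s=(r>a)&(r<a+15)
    if s.sum()>5: print(a,s.sum(),np.median(l[s]).round(1),l[s].max().round(1),Q[s,1].min().round(1),Q[s,1].max().round(1))
E
```

```text
t: 2.6
eef_pos: [540.2, -195.8, 284.3]
ee_rot: [[0.177, 0.956, -0.232], [0.591, -0.292, -0.752], [-0.787, -0.004, -0.617]]
ft_force: [1.1, 1.1, -0.4]
opening: 93.9
tcp clamp [-162.8   -1.1  284.3] tilt 38.1 F clamp [ 1.4 -0.7 -0.4] open 93.9 t 2.6
q [ 0.39  0.36  0.27  1.74 -0.72  1.4   0.62]
shift u [ 1.65 -0.02 -0.05] turn u [-0.15 -0.02 -0.05]
95 105 21.1 24.8 -6.2 7.1
110 72 25.7 30.1 -11.9 12.8
140 7 26.5 26.6 -4.6 5.1
155 16 27.2 28.3 -8.8 10.5
170 7 27.0 27.1 -3.4 4.5
185 16 27.4 28.6 -8.9 5.9
200 513 30.3 33.7 -10.7 12.4
215 231 30.7 33.3 -9.0 11.3
```

View pics/w1.png

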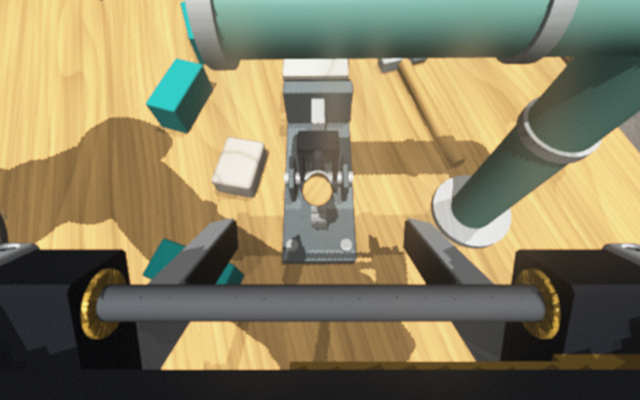

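The wrist view shows the lever's grip end-on at (317,190), centred between the open fingers, leaning about 30.5°. The duct is clear above it. Advancing.

```bash
python3 -m crank '[{"translation":[0.41,0,-0.01],"dr":[0,0,0],"gripper":0},{"translation":[0.41,0,-0.01],"dr":[0,0,0],"gripper":0},{"translation":[0.41,0,-0.01],"dr":[0,0,0],"gripper":0},{"translation":[0.41,0,-0.01],"dr":[0,0,0],"gripper":0}]'
python3 - <<'E'
from h import *
plan([-78,0.5,183],38)
p,d=vision.camera("wrist");cv2.imwrite("pics/w2.png",p[:,:,::-1])
p,d=vision.camera("side");cv2.imwrite("pics/s2.png",p[:,:,::-1])
E
```

```text
t: 3.05
eef_pos: [562.9, -113.2, 176.5]
ee_rot: [[0.174, 0.956, -0.237], [0.593, -0.294, -0.75], [-0.786, -0.01, -0.618]]
ft_force: [2.2, -0.1, 0.2]
opening: 94.3
tcp clamp [-77.2   0.4 176.5] tilt 38.2 F clamp [ 0.6 -2.2  0.2] open 94.3 t 3.05
q [ 0.31  0.43  0.2   1.89 -0.82  1.16  0.67]
shift u [-0.07 -0.   -0.04] turn u [-0.22 -0.04  0.01]
```

View pics/w2.png

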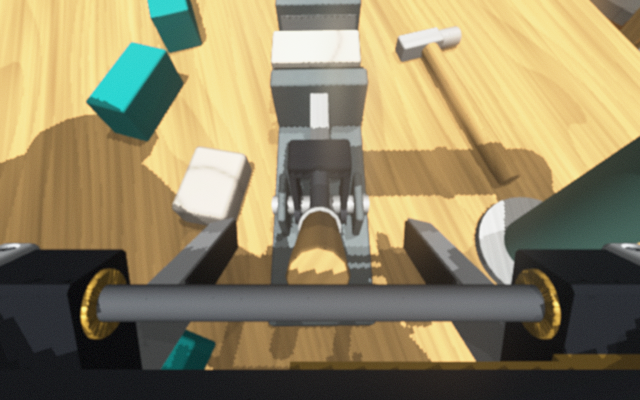

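View pics/s2.png

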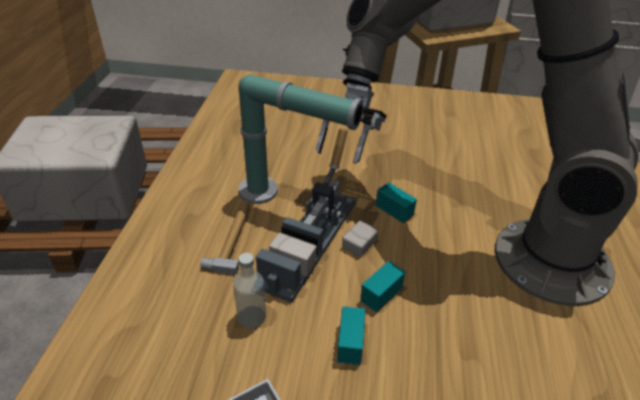

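The bar now lies between the pads: its end is at (318,260) in the wrist view, and the fingers straddle it at (340,140) in the side view. Closing.

```bash
python3 -m crank '[{"translation":[0,0,0],"dr":[0,0,0],"gripper":1},{"translation":[0,0,0],"dr":[0,0,0],"gripper":1},{"translation":[0,0,0],"dr":[0,0,0],"gripper":1},{"translation":[0,0,0],"dr":[0,0,0],"gripper":1},{"translation":[0,0,0],"dr":[0,0,0],"gripper":1},{"translation":[0,0,0],"dr":[0,0,0],"gripper":1},{"translation":[0,0,0],"dr":[0,0,0],"gripper":1},{"translation":[0,0,0],"dr":[0,0,0],"gripper":1}]' 40; python3 -c "
from h import *
plan([-78,0.5,183],38)"
```

```text
t: 3.95
eef_pos: [563.1, -114.8, 179.2]
ee_rot: [[0.174, 0.956, -0.236], [0.593, -0.293, -0.75], [-0.786, -0.01, -0.618]]
ft_force: [-0.6, 0.7, -0.4]
opening: 33.6
tcp clamp [-78.7  -0.2 179.2] tilt 38.2 F clamp [ 0.4  0.8 -0.4] open 33.6 t 3.95
q [ 0.31  0.43  0.2   1.89 -0.82  1.16  0.67]
shift u [-0.03 -0.01 -0.04] turn u [-0.22 -0.05  0.01]
```

```bash
python3 -m crank '[{"translation":[0,0,0],"dr":[0,0,0],"gripper":1},{"translation":[0,0,0],"dr":[0,0,0],"gripper":1},{"translation":[0,0,0],"dr":[0,0,0],"gripper":1}]' 40
python3 - <<'E'
from h import *
o=arm.get_obs(); p=toc(o["eef_pos"]); t=np.radians(38.2); a=np.array([np.sin(t),0,-np.cos(t)]); g=p-11*a
print(g, "lean",np.degrees(np.arctan2(-g[0],g[2]-45)),np.hypot(g[0],g[2]-45),o["opening"])
# constant per-degree tool-frame motion for rotating rigidly about pivot
piv=np.array([0,0,45.]);r=piv-p
z=np.array([-np.cos(t),0,-np.sin(t)])
print("pivot in tool: x",r@a,"z",r@z)
E
```

```text
t: 4.25
eef_pos: [561.6, -114.4, 179.1]
ee_rot: [[0.172, 0.956, -0.237], [0.595, -0.292, -0.749], [-0.785, -0.012, -0.619]]
ft_force: [2.7, 1.1, -1.0]
opening: 23.7
[-85.48518843   1.3029817  187.74107191] lean 30.91667114763911 166.38128215859334 23.70587030107843
pivot in tool: x 154.0388135092721 z 21.093152637506794
```

```bash
cat >> h.py <<'E'
def st():
    o=arm.get_obs(); A=np.asarray(o["ee_rot"]); p=toc(o["eef_pos"]); a=R.T@A[:,0]; g=p-11*a
    lean=np.degrees(np.arctan2(-g[0],g[2]-45)); r=np.hypot(g[0],g[2]-45)
    piv=R.T@A[:,[0,2]]; rr=np.array([0,0,45.])-p
    F=R.T@o["ft_force"]; l=np.radians(lean); tang=F[0]*np.cos(l)+F[2]*np.sin(l); rad=-F[0]*np.sin(l)+F[2]*np.cos(l)
    print("lean %.1f r %.1f y %.1f tilt %.1f Ftan %.1f Frad %.1f Fy %.1f open %.1f t %.2f"%(lean,r,g[1],np.degrees(np.arctan2(a[0],-a[2])),tang,rad,F[1],o["opening"],o["t"]),"pivot x,z",(rr@piv).round(0),"T",np.round(o["wrist_torque"],1))
E
python3 -m crank '[{"translation":[-0.015,0,0.13],"dr":[0,1,0],"gripper":1},{"translation":[-0.015,0,0.13],"dr":[0,1,0],"gripper":1},{"translation":[-0.015,0,0.13],"dr":[0,1,0],"gripper":1}]'; python3 -c "
from h import *
st()"
```

```text
t: 4.55
eef_pos: [555.1, -137.1, 162.6]
ee_rot: [[0.217, 0.958, -0.187], [0.74, -0.287, -0.609], [-0.637, -0.006, -0.771]]
ft_force: [0.6, 6.2, -9.4]
opening: 23.5
lean 41.6 r 166.7 y 1.2 tilt 50.4 Ftan -1.7 Frad -11.1 Fy 1.2 open 23.5 t 4.55 pivot x,z [154.  25.] T [-2.2  0.4 -0.1]
```

```bash
python3 -m crank '[{"translation":[0,0,0.13],"dr":[0,0.9,0],"gripper":1},{"translation":[0,0,0.13],"dr":[0,0.9,0],"gripper":1},{"translation":[0,0,0.05],"dr":[0,0.4,0],"gripper":1}]'; python3 -c "
from h import *
st()"
```

```text
t: 4.85
eef_pos: [550.1, -154.0, 143.9]
ee_rot: [[0.248, 0.957, -0.149], [0.829, -0.289, -0.479], [-0.502, -0.004, -0.865]]
ft_force: [3.0, 11.4, 10.5]
opening: 23.5
lean 51.1 r 166.3 y 1.2 tilt 59.9 Ftan 15.6 Frad -2.5 Fy 0.3 open 23.5 t 4.85 pivot x,z [153.  25.] T [ 1.8 -0.3  0.3]
```

```bash
python3 -m crank '[{"translation":[0.022,0,-0.14],"dr":[0,-1,0],"gripper":1},{"translation":[0.022,0,-0.14],"dr":[0,-1,0],"gripper":1},{"translation":[0.022,0,-0.14],"dr":[0,-1,0],"gripper":1}]'; python3 -c "
from h import *
st()"
```

```text
t: 5.15
eef_pos: [555.7, -134.9, 163.6]
ee_rot: [[0.212, 0.955, -0.209], [0.71, -0.298, -0.638], [-0.671, -0.014, -0.741]]
ft_force: [0.9, 6.9, -6.6]
opening: 23.0
lean 40.7 r 166.1 y 1.2 tilt 47.8 Ftan 0.9 Frad -9.5 Fy 1.0 open 23.0 t 5.15 pivot x,z [154.  21.] T [-0.5  0.2  0.1]
```

```bash
python3 -m crank '[{"translation":[0.028,0,-0.15],"dr":[0,-1,0],"gripper":1},{"translation":[0.028,0,-0.15],"dr":[0,-1,0],"gripper":1},{"translation":[0.028,0,-0.15],"dr":[0,-1,0],"gripper":1},{"translation":[0.028,0,-0.14],"dr":[0,-0.9,0],"gripper":1}]'; python3 -c "
from h import *
st()
p,d=vision.camera('wrist');cv2.imwrite('pics/w3.png',p[:,:,::-1])
p,d=vision.camera('side');cv2.imwrite('pics/s3.png',p[:,:,::-1])
W=toc(cloud('side',p,d,vision.camera_params('side')));m=(d>0)&(abs(W[...,1])<45)
for lo,hi,a,b in((88,98,90,190),(76,84,120,232)):
    s=m&(W[...,2]>lo)&(W[...,2]<hi)&(W[...,0]>a)&(W[...,0]<b);print(np.percentile(W[s][:,0],[1,5,50,95,99]).round(1))
"
```

```text
t: 5.55
eef_pos: [566.4, -99.0, 187.1]
ee_rot: [[0.146, 0.953, -0.265], [0.499, -0.303, -0.812], [-0.854, -0.014, -0.519]]
ft_force: [-12.5, -18.1, -7.4]
opening: 23.4
lean 24.3 r 166.2 y 1.1 tilt 31.3 Ftan -22.1 Frad 1.8 Fy 6.9 open 23.4 t 5.55 pivot x,z [154.  20.] T [-4.1  1.4  0.4]
[116.  119.3 131.  139.8 141.6]
[137.1 138.8 175.1 203.2 205.3]
```

View pics/w3.png

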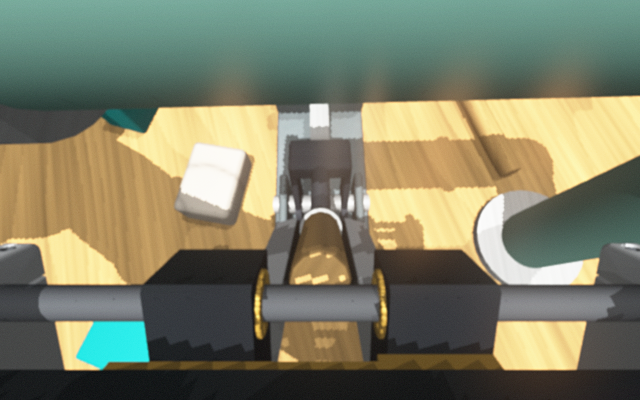

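```bash
cat >> h.py <<'E'
def jaw(p=None,d=None,tag=None):
    if p is None: p,d=vision.camera('side')
    if tag: cv2.imwrite(f'pics/{tag}.png',p[:,:,::-1])
    W=toc(cloud('side',p,d,vision.camera_params('side')));m=(d>0)&(abs(W[...,1])<45)
    s=m&(W[...,2]>89)&(W[...,2]<97)&(W[...,0]>95)&(W[...,0]<200);print('jaw top',np.percentile(W[s][:,0],[2,10,50,90,98]).round(1))
    s=m&(W[...,2]>77)&(W[...,2]<83)&(W[...,0]>145)&(W[...,0]<240);print('block top',np.percentile(W[s][:,0],[2,10,50,90,98]).round(1))
E
python3 -c "
from h import *
z=np.load('side0.npz');jaw(z['p'],z['d'])"
python3 -m crank '[{"translation":[-0.02,0,0.15],"dr":[0,1,0],"gripper":1},{"translation":[-0.015,0,0.14],"dr":[0,1,0],"gripper":1},{"translation":[-0.015,0,0.14],"dr":[0,1,0],"gripper":1},{"translation":[-0.012,0,0.14],"dr":[0,1,0],"gripper":1},{"translation":[-0.01,0,0.14],"dr":[0,1,0],"gripper":1},{"translation":[-0.01,0,0.14],"dr":[0,1,0],"gripper":1},{"translation":[0,0,0.08],"dr":[0,0.6,0],"gripper":1}]'; python3 -c "
from h import *
st()
jaw()"
```

```text
jaw top [109.5 112.6 123.  132.  133.4]
block top [155.5 160.2 181.5 201.1 204.2]
t: 6.35
eef_pos: [550.9, -151.7, 146.7]
ee_rot: [[0.248, 0.957, -0.153], [0.818, -0.292, -0.495], [-0.518, -0.002, -0.855]]
ft_force: [1.7, 8.2, 16.2]
opening: 23.4
lean 49.7 r 166.2 y 1.2 tilt 58.8 Ftan 17.8 Frad 4.1 Fy 0.7 open 23.4 t 6.35 pivot x,z [153.  26.] T [2.4 0.1 1.1]
jaw top [117.6 120.  130.1 138.9 140.8]
block top [147.1 152.3 177.3 200.6 204.2]
```

```bash
python3 -m crank '[{"translation":[0.022,0,-0.14],"dr":[0,-1,0],"gripper":1},{"translation":[0.022,0,-0.14],"dr":[0,-1,0],"gripper":1},{"translation":[0.022,0,-0.14],"dr":[0,-1,0],"gripper":1},{"translation":[0.028,0,-0.15],"dr":[0,-1,0],"gripper":1},{"translation":[0.028,0,-0.15],"dr":[0,-1,0],"gripper":1},{"translation":[0.028,0,-0.15],"dr":[0,-1,0],"gripper":1},{"translation":[0.02,0,-0.1],"dr":[0,-0.7,0],"gripper":1}]'; python3 -c "
from h import *
st()
jaw()"
python3 -m crank '[{"translation":[-0.02,0,0.15],"dr":[0,1,0],"gripper":1},{"translation":[-0.015,0,0.14],"dr":[0,1,0],"gripper":1},{"translation":[-0.015,0,0.14],"dr":[0,1,0],"gripper":1},{"translation":[-0.012,0,0.14],"dr":[0,1,0],"gripper":1},{"translation":[-0.01,0,0.14],"dr":[0,1,0],"gripper":1},{"translation":[-0.01,0,0.14],"dr":[0,1,0],"gripper":1},{"translation":[0,0,0.08],"dr":[0,0.6,0],"gripper":1}]'; python3 -c "
from h import *
st()
jaw()"
```

```text
t: 7.1
eef_pos: [566.9, -97.5, 187.5]
ee_rot: [[0.147, 0.953, -0.265], [0.496, -0.303, -0.814], [-0.856, -0.012, -0.517]]
ft_force: [-8.8, -17.4, -8.4]
opening: 23.3
lean 23.7 r 165.8 y 1.1 tilt 31.1 Ftan -21.0 Frad -0.0 Fy 3.6 open 23.3 t 7.10 pivot x,z [153.  21.] T [-3.7  1.1  0.2]
jaw top [128.3 131.7 141.7 150.5 152.2]
block top [149.2 159.5 184.2 206.7 211.4]
t: 7.85
eef_pos: [551.2, -150.9, 147.2]
ee_rot: [[0.249, 0.956, -0.154], [0.814, -0.293, -0.502], [-0.525, -0.001, -0.851]]
ft_force: [2.2, 8.4, 17.5]
opening: 23.4
lean 49.4 r 165.9 y 1.1 tilt 58.3 Ftan 18.9 Frad 4.8 Fy 0.3 open 23.4 t 7.85 pivot x,z [153.  26.] T [2.6 0.3 1.4]
jaw top [129.2 131.5 141.4 150.5 152.4]
block top [148.7 159.9 183.7 206.9 211.4]
```

```bash
python3 -m crank '[{"translation":[0.022,0,-0.14],"dr":[0,-1,0],"gripper":1},{"translation":[0.022,0,-0.14],"dr":[0,-1,0],"gripper":1},{"translation":[0.022,0,-0.14],"dr":[0,-1,0],"gripper":1},{"translation":[0.028,0,-0.15],"dr":[0,-1,0],"gripper":1},{"translation":[0.028,0,-0.15],"dr":[0,-1,0],"gripper":1},{"translation":[0.028,0,-0.15],"dr":[0,-1,0],"gripper":1},{"translation":[0.02,0,-0.1],"dr":[0,-0.7,0],"gripper":1}]'; python3 -c "
from h import *
st()
jaw(tag='s4')"
python3 -m crank '[{"translation":[-0.02,0,0.15],"dr":[0,1,0],"gripper":1},{"translation":[-0.015,0,0.14],"dr":[0,1,0],"gripper":1},{"translation":[-0.015,0,0.14],"dr":[0,1,0],"gripper":1},{"translation":[-0.012,0,0.14],"dr":[0,1,0],"gripper":1},{"translation":[-0.01,0,0.14],"dr":[0,1,0],"gripper":1},{"translation":[-0.01,0,0.14],"dr":[0,1,0],"gripper":1},{"translation":[0,0,0.08],"dr":[0,0.6,0],"gripper":1}]'; python3 -c "
from h import *
st()
jaw()"
```

```text
t: 8.6
eef_pos: [567.2, -96.6, 187.5]
ee_rot: [[0.147, 0.953, -0.266], [0.489, -0.304, -0.818], [-0.86, -0.01, -0.51]]
ft_force: [-8.1, -16.9, -10.3]
opening: 23.4
lean 23.4 r 165.6 y 1.1 tilt 30.7 Ftan -21.1 Frad -2.1 Fy 3.0 open 23.4 t 8.60 pivot x,z [153.  21.] T [-3.7  1.4  0.2]
jaw top [140.8 143.9 153.8 162.4 163.8]
block top [161.1 171.2 191.8 212.3 216.6]
t: 9.35
eef_pos: [551.4, -150.2, 147.6]
ee_rot: [[0.248, 0.956, -0.156], [0.81, -0.293, -0.508], [-0.531, 0.0, -0.847]]
ft_force: [1.5, 7.1, 17.2]
opening: 24.0
lean 49.1 r 165.6 y 1.1 tilt 57.9 Ftan 17.7 Frad 5.8 Fy 0.6 open 24.0 t 9.35 pivot x,z [153.  25.] T [2.7 0.3 1.4]
jaw top [141.1 143.8 154.  162.5 164.6]
block top [161.1 170.2 191.2 211.8 216.4]
```

View pics/s4.png

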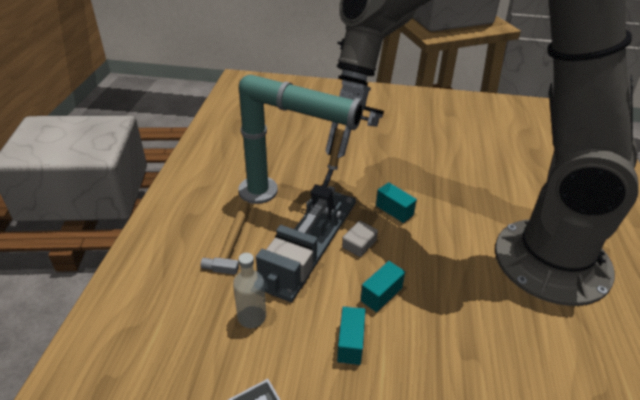

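The jaw has moved 12 mm per stroke, and the side view shows the block nearly at the anvil. The last stroke needs care, so I'll stop partway.

```bash
python3 -m crank '[{"translation":[0.022,0,-0.14],"dr":[0,-1,0],"gripper":1},{"translation":[0.022,0,-0.14],"dr":[0,-1,0],"gripper":1},{"translation":[0.022,0,-0.14],"dr":[0,-1,0],"gripper":1},{"translation":[0.028,0,-0.14],"dr":[0,-1,0],"gripper":1}]'; python3 -c "
from h import *
st()
jaw()"
```

```text
t: 9.8
eef_pos: [559.8, -121.8, 172.9]
ee_rot: [[0.194, 0.953, -0.231], [0.637, -0.302, -0.709], [-0.746, -0.01, -0.666]]
ft_force: [-2.1, -0.4, -6.2]
opening: 23.6
lean 34.5 r 165.2 y 1.1 tilt 41.8 Ftan -4.4 Frad -4.5 Fy 1.9 open 23.6 t 9.80 pivot x,z [153.  21.] T [-0.5  1.   0.7]
jaw top [144.7 148.  158.1 166.6 168.3]
block top [164.7 174.5 193.6 213.  216.9]
```

```bash
python3 -m crank '[{"translation":[0.022,0,-0.1],"dr":[0,-0.7,0],"gripper":1},{"translation":[0.022,0,-0.1],"dr":[0,-0.7,0],"gripper":1}]'; python3 -c "
from h import *
st()
jaw()"
```

```text
t: 10.05
eef_pos: [564.0, -107.5, 181.8]
ee_rot: [[0.169, 0.954, -0.248], [0.557, -0.3, -0.774], [-0.813, -0.008, -0.582]]
ft_force: [-4.0, -3.2, -4.3]
opening: 23.6
lean 28.1 r 165.2 y 1.1 tilt 35.6 Ftan -5.8 Frad -1.8 Fy 2.9 open 23.6 t 10.05 pivot x,z [153.  22.] T [-0.8  0.8  0.3]
jaw top [149.4 152.6 161.6 170.8 172.1]
block top [169.1 177.7 195.1 212.9 216.5]
```

```bash
python3 -m crank '[{"translation":[0.022,0,-0.1],"dr":[0,-0.7,0],"gripper":1},{"translation":[0.01,0,-0.06],"dr":[0,-0.4,0],"gripper":1}]'; python3 -c "
from h import *
st()
jaw()"
```

```text
t: 10.3
eef_pos: [566.8, -97.8, 186.6]
ee_rot: [[0.148, 0.954, -0.263], [0.489, -0.301, -0.819], [-0.86, -0.007, -0.51]]
ft_force: [-4.1, -13.4, -8.5]
opening: 23.9
lean 23.9 r 165.2 y 1.1 tilt 30.7 Ftan -16.3 Frad -2.1 Fy 0.1 open 23.9 t 10.30 pivot x,z [153.  20.] T [-2.8  0.9  0.1]
jaw top [150.6 153.4 163.  171.7 174.1]
block top [171.1 177.4 195.  212.7 217.1]
```

```bash
python3 -m crank '[{"translation":[-0.02,0,0.15],"dr":[0,1,0],"gripper":1},{"translation":[-0.015,0,0.14],"dr":[0,1,0],"gripper":1},{"translation":[-0.015,0,0.14],"dr":[0,1,0],"gripper":1},{"translation":[-0.012,0,0.14],"dr":[0,1,0],"gripper":1},{"translation":[-0.01,0,0.14],"dr":[0,1,0],"gripper":1},{"translation":[-0.01,0,0.14],"dr":[0,1,0],"gripper":1},{"translation":[0,0,0.1],"dr":[0,0.7,0],"gripper":1}]'; python3 -c "
from h import *
st()
jaw(tag='s5')
p,d=vision.camera('scene');cv2.imwrite('pics/c5.png',cv2.resize(p[220:340,180:420,::-1],None,fx=3.2,fy=3.2,interpolation=cv2.INTER_CUBIC))
W=toc(cloud('scene',p,d,vision.camera_params('scene')));m=(d>0)&(abs(W[...,1])<45)&(W[...,0]>100)&(W[...,0]<240)&(W[...,2]>30)
for lo,hi in((76,84),(89,97)):
  h,e=np.histogram(W[m&(W[...,2]>lo)&(W[...,2]<hi)][:,0],bins=range(100,262,3));print([(int(b),int(a)) for a,b in zip(h,e) if a>3])
"
```

```text
t: 11.05
eef_pos: [550.7, -152.4, 143.2]
ee_rot: [[0.25, 0.957, -0.15], [0.817, -0.291, -0.497], [-0.519, 0.002, -0.855]]
ft_force: [1.9, 10.7, 13.3]
opening: 23.6
lean 50.8 r 164.6 y 1.2 tilt 58.7 Ftan 17.1 Frad 0.0 Fy 1.2 open 23.6 t 11.05 pivot x,z [152.  23.] T [2.4 0.2 1.2]
jaw top [148.2 151.1 160.3 169.4 171.3]
block top [168.3 176.9 195.3 212.9 216.2]
[(100, 8), (103, 17), (106, 8), (109, 17), (112, 8), (115, 16), (118, 8), (121, 14), (124, 8), (127, 15), (130, 7), (133, 16), (136, 8), (139, 16), (142, 8), (145, 16), (148, 8), (175, 40), (178, 28), (181, 45), (184, 54), (187, 46), (190, 56), (193, 47), (196, 53), (199, 49), (202, 50), (205, 47), (208, 51), (211, 54), (214, 48), (217, 52), (220, 51), (223, 52), (226, 50), (229, 53)]
[(148, 12), (151, 54), (154, 56), (157, 45), (160, 56), (163, 44), (166, 55), (169, 43), (172, 12), (229, 20), (232, 54), (235, 50), (238, 32)]
```

View pics/c5.png

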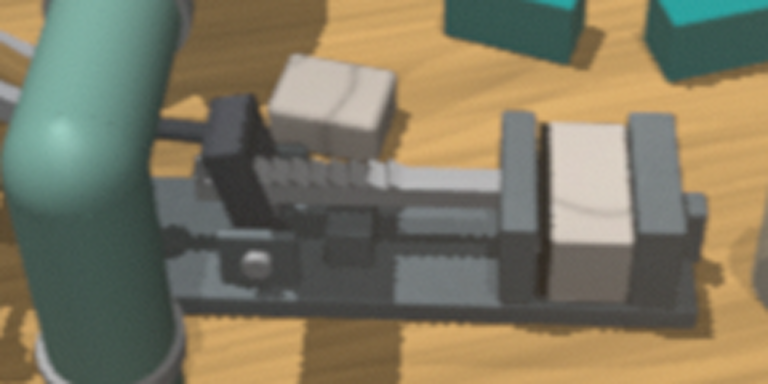

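The block is against the anvil and the pad touches it, but on the back swing the jaw crept back about 2.5 mm. I'll do one more forward stroke, and leave the lever forward so the back drag can't relax it.

```bash
python3 -m crank '[{"translation":[0.022,0,-0.14],"dr":[0,-1,0],"gripper":1},{"translation":[0.022,0,-0.14],"dr":[0,-1,0],"gripper":1},{"translation":[0.022,0,-0.12],"dr":[0,-0.9,0],"gripper":1}]'; python3 -c "
from h import *
st()
jaw()"; python3 -m crank '[{"translation":[0.025,0,-0.12],"dr":[0,-0.8,0],"gripper":1}]';python3 -c "
from h import *
st()
jaw()"
```

```text
t: 11.45
eef_pos: [555.1, -137.4, 158.9]
ee_rot: [[0.215, 0.953, -0.213], [0.695, -0.303, -0.653], [-0.686, -0.008, -0.727]]
ft_force: [-3.8, -12.0, -12.0]
opening: 23.2
lean 42.3 r 164.3 y 1.2 tilt 46.7 Ftan -17.4 Frad -0.4 Fy 0.3 open 23.2 t 11.45 pivot x,z [153.  12.] T [-3.2  2.1  0.8]
jaw top [150.7 153.7 163.8 172.1 173.3]
block top [171.8 178.2 195.1 213.2 216.4]
t: 11.6
eef_pos: [556.8, -132.1, 163.7]
ee_rot: [[0.202, 0.953, -0.228], [0.65, -0.304, -0.697], [-0.733, -0.007, -0.68]]
ft_force: [-4.6, -18.0, -14.3]
opening: 24.0
lean 39.5 r 164.3 y 1.1 tilt 42.9 Ftan -23.5 Frad 0.8 Fy -0.7 open 24.0 t 11.60 pivot x,z [153.  10.] T [-4.2  2.7  0.8]
jaw top [150.6 153.8 163.2 172.  173.8]
block top [174.4 178.7 196.3 212.8 216.5]
```

It caught the next tooth and stalled with 17 to 23 N at the grip, with the jaw back at its furthest reading. Letting go here.

```bash
python3 -m crank '[{"translation":[0,0,0],"dr":[0,0,0],"gripper":1},{"translation":[0,0,0],"dr":[0,0,0],"gripper":1}]';python3 -c "
from h import *
st();jaw()"
python3 -m crank '[{"translation":[0,0,0],"dr":[0,0,0],"gripper":0.9},{"translation":[0,0,0],"dr":[0,0,0],"gripper":0.6},{"translation":[0,0,0],"dr":[0,0,0],"gripper":0.3},{"translation":[0,0,0],"dr":[0,0,0],"gripper":0},{"translation":[0,0,0],"dr":[0,0,0],"gripper":0},{"translation":[0,0,0],"dr":[0,0,0],"gripper":0},{"translation":[0,0,0],"dr":[0,0,0],"gripper":0},{"translation":[0,0,0],"dr":[0,0,0],"gripper":0}]';python3 -c "
from h import *
st();jaw()
p,d=vision.camera('wrist');cv2.imwrite('pics/w6.png',p[:,:,::-1])"
```

```text
t: 11.85
eef_pos: [557.6, -129.1, 166.2]
ee_rot: [[0.2, 0.954, -0.223], [0.647, -0.299, -0.702], [-0.736, -0.004, -0.677]]
ft_force: [1.3, -2.4, 1.0]
opening: 23.7
lean 38.1 r 164.3 y 1.1 tilt 42.6 Ftan -0.9 Frad 2.0 Fy -2.0 open 23.7 t 11.85 pivot x,z [153.  13.] T [-0.3  1.2  0.3]
jaw top [148.6 151.2 161.2 170.1 171.3]
block top [169.6 177.7 195.8 213.  216.7]
t: 12.7
eef_pos: [557.6, -129.6, 165.3]
ee_rot: [[0.2, 0.954, -0.224], [0.648, -0.3, -0.7], [-0.735, -0.005, -0.678]]
ft_force: [-0.6, -0.8, -0.0]
opening: 76.5
lean 38.4 r 163.9 y 1.0 tilt 42.7 Ftan -0.8 Frad 0.5 Fy 0.3 open 76.5 t 12.70 pivot x,z [152.  12.] T [-0.6  0.2  0. ]
jaw top [148.8 151.4 161.7 170.3 172. ]
block top [169.1 177.6 195.7 212.9 216.4]
```

View pics/w6.png

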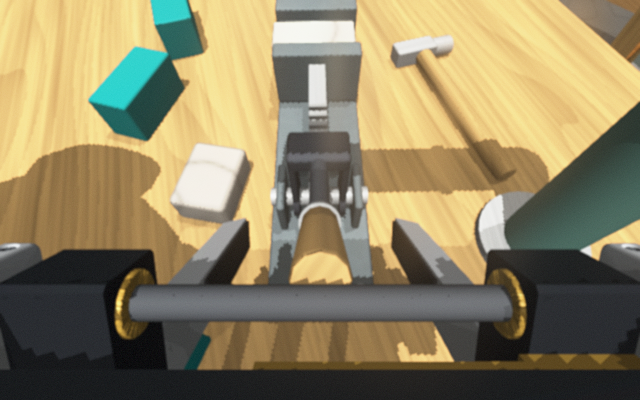

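Run:
```python
from h import *
def an(p,d,n):
    W=toc(cloud(n,p,d,vision.camera_params(n)));L=p.astype(int).sum(-1)
    for nm,lo,hi in(("top93",90,97),("60-85",60,86)):
        m=(d>0)&(abs(W[...,1])<40)&(W[...,2]>lo)&(W[...,2]<hi)&(W[...,0]>100)&(W[...,0]<215)
        h,e=np.histogram(W[m][:,0],bins=range(100,216,2))
        br=[int(L[m&(W[...,0]>=b)&(W[...,0]<b+2)].mean()) if a else 0 for a,b in zip(h,e)]
        print(n,nm,[(int(b),int(a),c) for a,b,c in zip(h,e,br) if a>3])
for n in("scene","side"):
    z=np.load(n+"0.npz");an(z["p"],z["d"],n)
    p,d=vision.camera(n);np.savez(n+"6.npz",p=p,d=d);an(p,d,n)
    cv2.imwrite(f'pics/{n}6.png',cv2.resize(p[220:340,180:420,::-1] if n=="scene" else p[160:320,190:430,::-1],None,fx=3.2,fy=3.2,interpolation=cv2.INTER_CUBIC))
```

```text
scene top93 [(112, 23, 296), (114, 31, 285), (116, 29, 274), (118, 32, 250), (120, 30, 235), (122, 32, 231), (124, 30, 229), (126, 30, 230), (128, 29, 228), (130, 29, 225), (132, 27, 232)]
scene 60-85 [(100, 12, 445), (102, 13, 430), (104, 14, 424), (106, 13, 422), (108, 13, 365), (110, 5, 353), (134, 6, 300), (136, 4, 245), (138, 32, 137), (140, 31, 124), (142, 30, 178), (156, 31, 309), (158, 31, 351), (160, 30, 363), (162, 30, 363), (164, 30, 364), (166, 30, 363), (168, 31, 363), (170, 31, 364), (172, 30, 364), (174, 31, 364), (176, 27, 364), (178, 28, 364), (180, 31, 366), (182, 28, 366), (184, 30, 366), (186, 30, 366), (188, 30, 366), (190, 29, 365), (192, 29, 366), (194, 30, 367), (196, 31, 367), (198, 30, 368), (200, 36, 366), (202, 26, 350), (204, 30, 313), (206, 11, 281)]
scene top93 [(150, 15, 335), (152, 27, 368), (154, 31, 387), (156, 30, 389), (158, 31, 387), (160, 28, 386), (162, 31, 385), (164, 28, 384), (166, 30, 383), (168, 30, 369), (170, 29, 322), (172, 23, 232)]
scene 60-85 [(100, 13, 433), (102, 13, 434), (104, 13, 435), (106, 13, 434), (108, 13, 433), (110, 13, 4
[... 1559 characters left out ...]
81), (164, 16, 275), (166, 26, 261), (168, 32, 219), (170, 20, 176), (172, 5, 134)]
side 60-85 [(100, 12, 345), (102, 4, 443), (104, 9, 313), (108, 6, 395), (110, 7, 400), (112, 8, 335), (116, 9, 334), (118, 7, 395), (120, 6, 318), (122, 5, 342), (126, 6, 386), (128, 9, 396), (130, 6, 402), (132, 4, 388), (134, 4, 411), (166, 7, 103), (168, 13, 97), (170, 23, 90), (172, 15, 74), (174, 19, 82), (176, 33, 133), (178, 33, 215), (180, 19, 346), (182, 20, 427), (184, 26, 486), (186, 21, 508), (188, 27, 516), (190, 18, 514), (192, 22, 518), (194, 27, 514), (196, 16, 523), (198, 25, 519), (200, 27, 518), (202, 19, 519), (204, 21, 518), (206, 20, 524), (208, 25, 519), (210, 25, 514), (212, 24, 503)]
```

View pics/scene6.png

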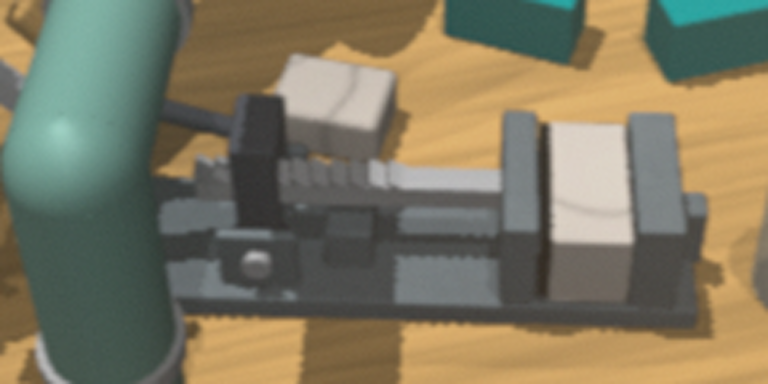

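View pics/side6.png

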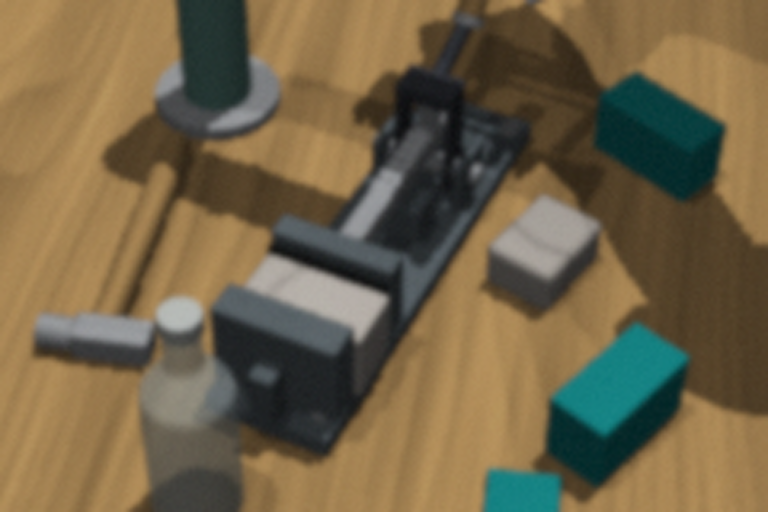

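```bash
cat >> h.py <<'E'
def lever():
    o=arm.get_obs();p,d=vision.camera("wrist")
    c=vision.camera_params("wrist");K=c["intrinsics"];v,u=np.mgrid[:400,:640]
    P=np.stack([(u-K[0,2])/K[0,0]*d,(v-K[1,2])/K[1,1]*d,d],-1)
    T=c["tool_from_camera"];P=P@T[:3,:3].T+T[:3,3]
    W=toc(P@np.asarray(o["ee_rot"]).T+o["eef_pos"])
    m=(d>0)&(W[...,0]<-30)&(W[...,0]>-190)&(abs(W[...,1])<14)&(W[...,2]>70)&(W[...,2]<262)&(v<282)
    Q=W[m];r=np.hypot(Q[:,0],Q[:,2]-45);l=np.degrees(np.arctan2(-Q[:,0],Q[:,2]-45))
    for a in range(95,230,15):
        s=(r>a)&(r<a+15)
        if s.sum()>5: print("lev",a,s.sum(),"lean top",np.percentile(l[s],[5,50,95]).round(1),"y",np.percentile(Q[s,1],[2,98]).round(1))
E
python3 -c "
from h import *
st();lever()"
```

```text
lean 38.4 r 163.9 y 1.0 tilt 42.7 Ftan 0.1 Frad 0.7 Fy -0.0 open 91.7 t 12.90 pivot x,z [152.  12.] T [-0.5  0.2 -0. ]
lev 95 377 lean top [22.6 27.1 30.9] y [-5.9  7. ]
lev 110 336 lean top [30.4 32.8 37.7] y [-12.   13.8]
lev 125 150 lean top [32.7 33.3 35.1] y [-9.2 11. ]
lev 140 189 lean top [33.2 33.7 35.3] y [-9.2 10.8]
lev 155 240 lean top [33.6 34.1 35.6] y [-9.2 11.1]
lev 170 327 lean top [33.9 34.3 35.7] y [-9.  10.9]
lev 185 431 lean top [34.2 34.6 35.8] y [-9.1 11. ]
lev 200 1545 lean top [34.5 35.6 37.4] y [-9.5 11.6]
lev 215 622 lean top [35.3 36.5 37.4] y [-7.7  9.3]
```

The lever is really at about 38° of lean. The jaw relaxed about 2 mm when the load dropped suddenly, and I estimate travel at about 60 mm. There is plenty of time, so I'll regrip, press again and ease the load off gradually.

```bash
cat >> h.py <<'E'
def jaw2():
    r=[]
    for n in("scene","side"):
        p,d=vision.camera(n);W=toc(cloud(n,p,d,vision.camera_params(n)))
        m=(d>0)&(abs(W[...,1])<45)&(W[...,2]>89)&(W[...,2]<97)&(W[...,0]>95)&(W[...,0]<200);r+=list(np.percentile(W[m][:,0],[3,50,97]).round(1))
    print("jaw scene,side",r)
E
python3 -c "
from h import *
jaw2()"
python3 -m crank '[{"translation":[0,0,0],"dr":[0,0,0],"gripper":1},{"translation":[0,0,0],"dr":[0,0,0],"gripper":1},{"translation":[0,0,0],"dr":[0,0,0],"gripper":1},{"translation":[0,0,0],"dr":[0,0,0],"gripper":1},{"translation":[0,0,0],"dr":[0,0,0],"gripper":1},{"translation":[0,0,0],"dr":[0,0,0],"gripper":1},{"translation":[0,0,0],"dr":[0,0,0],"gripper":1},{"translation":[0,0,0],"dr":[0,0,0],"gripper":1},{"translation":[0,0,0],"dr":[0,0,0],"gripper":1},{"translation":[0,0,0],"dr":[0,0,0],"gripper":1},{"translation":[0,0,0],"dr":[0,0,0],"gripper":1}]' 50
python3 -c "
from h import *
st()"
python3 -m crank '[{"translation":[0.01,0,-0.06],"dr":[0,-0.4,0],"gripper":1}]' 50
python3 -c "
from h import *
st();jaw2()"
python3 -m crank '[{"translation":[0.015,0,-0.1],"dr":[0,-0.6,0],"gripper":1}]' 50
python3 -c "
from h import *
st();jaw2()"
```

```text
jaw scene,side [np.float64(151.1), np.float64(162.5), np.float64(172.7), np.float64(149.8), np.float64(161.6), np.float64(171.5)]
t: 14.15
eef_pos: [557.4, -129.6, 165.4]
ee_rot: [[0.2, 0.954, -0.224], [0.648, -0.3, -0.7], [-0.735, -0.005, -0.678]]
ft_force: [2.6, -1.9, 1.0]
opening: 23.5
lean 38.4 r 163.9 y 1.2 tilt 42.7 Ftan -0.3 Frad 1.5 Fy -3.0 open 23.5 t 14.15 pivot x,z [152.  12.] T [-0.4  0.9  0.5]
t: 14.25
eef_pos: [558.3, -126.7, 167.6]
ee_rot: [[0.194, 0.953, -0.231], [0.629, -0.302, -0.717], [-0.753, -0.007, -0.658]]
ft_force: [-2.3, -5.4, 7.0]
opening: 23.4
lean 37.0 r 163.9 y 1.1 tilt 41.1 Ftan -0.4 Frad 9.1 Fy 0.7 open 23.4 t 14.25 pivot x,z [152.  12.] T [0.2 1.3 1.1]
jaw scene,side [np.float64(151.1), np.float64(162.5), np.float64(172.7), np.float64(149.0), np.float64(161.4), np.float64(171.4)]
t: 14.45
eef_pos: [560.0, -120.8, 171.9]
ee_rot: [[0.183, 0.953, -0.24], [0.596, -0.302, -0.744], [-0.782, -0.006, -0.624]]
ft_force: [-1.7, -3.7, -2.5]
opening: 23.8
lean 34.2 r 163.9 y 1.1 tilt 38.6 Ftan -4.7 Frad 0.1 Fy 0.6 open 23.8 t 14.45 pivot x,z [152.  12.] T [-1.4  1.6  0.8]
jaw scene,side [np.float64(151.1), np.float64(162.4), np.float64(172.6), np.float64(149.3), np.float64(161.4), np.float64(171.5)]
```

The lever now moves without driving the jaw, so the hard push must have made the pawl skip a tooth, and that skip explains the small recoil. I'll swing back, catch the tooth again, press only to about 12 to 15 N and ease off.

```bash
python3 -m crank '[{"translation":[-0.01,0,0.13],"dr":[0,0.9,0],"gripper":1},{"translation":[-0.01,0,0.13],"dr":[0,1,0],"gripper":1},{"translation":[-0.01,0,0.13],"dr":[0,1,0],"gripper":1},{"translation":[-0.005,0,0.13],"dr":[0,1,0],"gripper":1}]'; python3 -c "
from h import *
st();jaw2()"
```

```text
t: 14.95
eef_pos: [552.2, -147.4, 148.5]
ee_rot: [[0.238, 0.957, -0.166], [0.779, -0.29, -0.556], [-0.581, 0.004, -0.814]]
ft_force: [1.8, -0.2, -3.3]
opening: 23.8
lean 48.0 r 164.1 y 1.1 tilt 54.5 Ftan -2.2 Frad -2.5 Fy -1.8 open 23.8 t 14.95 pivot x,z [152.  19.] T [-1.5  1.8  1.3]
jaw scene,side [np.float64(151.1), np.float64(162.4), np.float64(172.7), np.float64(148.7), np.float64(161.5), np.float64(171.7)]
```

Back swing didn't move the jaw this time. A little further to the stop, then press.

```bash
python3 -m crank '[{"translation":[-0.005,0,0.08],"dr":[0,0.5,0],"gripper":1}]'; python3 -c "
from h import *
st()"; python3 -m crank '[{"translation":[0.015,0,-0.1],"dr":[0,-0.7,0],"gripper":1},{"translation":[0.015,0,-0.1],"dr":[0,-0.7,0],"gripper":1}]'; python3 -c "
from h import *
st();jaw2()"
```

```text
t: 15.15
eef_pos: [550.9, -152.0, 142.8]
ee_rot: [[0.245, 0.956, -0.16], [0.799, -0.293, -0.525], [-0.549, 0.001, -0.836]]
ft_force: [7.1, 21.5, 28.1]
opening: 23.7
lean 50.7 r 164.0 y 1.2 tilt 56.7 Ftan 36.1 Frad 0.3 Fy -0.7 open 23.7 t 15.15 pivot x,z [152.  17.] T [ 5.5 -0.8  1.2]
t: 15.35
eef_pos: [552.8, -145.2, 150.3]
ee_rot: [[0.23, 0.954, -0.192], [0.743, -0.3, -0.598], [-0.628, -0.005, -0.778]]
ft_force: [-1.1, -6.4, -1.0]
opening: 23.7
lean 46.8 r 163.8 y 1.2 tilt 51.1 Ftan -5.1 Frad 4.0 Fy -0.7 open 23.7 t 15.35 pivot x,z [152.  12.] T [-0.3  1.2  0.9]
jaw scene,side [np.float64(152.9), np.float64(162.8), np.float64(172.9), np.float64(151.1), np.float64(162.5), np.float64(172.9)]
```

```bash
python3 -m crank '[{"translation":[0.008,0,-0.06],"dr":[0,-0.35,0],"gripper":1}]'; python3 -c "
from h import *
st();jaw2()";  python3 -m crank '[{"translation":[0.008,0,-0.06],"dr":[0,-0.35,0],"gripper":1}]'; python3 -c "
from h import *
st();jaw2()"
```

```text
t: 15.55
eef_pos: [553.8, -142.0, 153.8]
ee_rot: [[0.225, 0.954, -0.197], [0.727, -0.299, -0.619], [-0.649, -0.003, -0.761]]
ft_force: [-0.4, -6.4, -8.6]
opening: 23.4
lean 44.9 r 163.8 y 1.2 tilt 49.5 Ftan -10.5 Frad -1.7 Fy -1.4 open 23.4 t 15.55 pivot x,z [152.  13.] T [-2.2  1.4  0.3]
jaw scene,side [np.float64(153.0), np.float64(162.9), np.float64(173.4), np.float64(151.1), np.float64(162.9), np.float64(173.0)]
t: 15.75
eef_pos: [554.5, -139.5, 156.3]
ee_rot: [[0.221, 0.954, -0.203], [0.709, -0.3, -0.638], [-0.67, -0.003, -0.743]]
ft_force: [0.5, -8.2, -9.3]
opening: 23.6
lean 43.6 r 163.8 y 1.2 tilt 48.0 Ftan -12.0 Frad -1.4 Fy -2.8 open 23.6 t 15.75 pivot x,z [152.  13.] T [-2.2  1.4  0.4]
jaw scene,side [np.float64(153.0), np.float64(163.2), np.float64(174.2), np.float64(150.9), np.float64(163.6), np.float64(173.4)]
```

```bash
python3 -m crank '[{"translation":[0.006,0,-0.05],"dr":[0,-0.3,0],"gripper":1}]'; python3 -c "
from h import *
st();jaw2()";  python3 -m crank '[{"translation":[0.003,0,-0.03],"dr":[0,-0.15,0],"gripper":1},{"translation":[0.002,0,-0.02],"dr":[0,-0.1,0],"gripper":1},{"translation":[0,0,-0.01],"dr":[0,-0.05,0],"gripper":1},{"translation":[0,0,0],"dr":[0,0,0],"gripper":1}]'; python3 -c "
from h import *
st();jaw2()"
```

```text
t: 15.95
eef_pos: [555.0, -137.6, 158.2]
ee_rot: [[0.216, 0.954, -0.209], [0.693, -0.3, -0.655], [-0.687, -0.003, -0.726]]
ft_force: [1.4, -10.2, -11.5]
opening: 23.5
lean 42.5 r 163.8 y 1.2 tilt 46.6 Ftan -14.7 Frad -2.1 Fy -4.2 open 23.5 t 15.95 pivot x,z [152.  12.] T [-2.4  1.5  0.3]
jaw scene,side [np.float64(153.0), np.float64(163.3), np.float64(174.4), np.float64(150.8), np.float64(163.0), np.float64(173.0)]
t: 16.45
eef_pos: [555.0, -137.8, 158.1]
ee_rot: [[0.212, 0.953, -0.218], [0.674, -0.304, -0.673], [-0.707, -0.004, -0.707]]
ft_force: [1.9, -6.6, -5.2]
opening: 23.7
lean 42.5 r 163.9 y 1.2 tilt 45.0 Ftan -7.8 Frad 0.1 Fy -3.7 open 23.7 t 16.45 pivot x,z [153.   7.] T [-1.1  1.3  0.6]
jaw scene,side [np.float64(153.0), np.float64(163.2), np.float64(174.6), np.float64(151.0), np.float64(163.8), np.float64(173.4)]
```

Stalled at 15 N without skipping, and the jaw held its furthest position as the load came off. Opening now.

```bash
python3 -m crank '[{"translation":[0,0,0],"dr":[0,0,0],"gripper":1},{"translation":[0,0,0],"dr":[0,0,0],"gripper":1}]' 10; python3 -c "
from h import *
st();jaw2()"; python3 -m crank '[{"translation":[0,0,0],"dr":[0,0,0],"gripper":0.7},{"translation":[0,0,0],"dr":[0,0,0],"gripper":0.4},{"translation":[0,0,0],"dr":[0,0,0],"gripper":0},{"translation":[0,0,0],"dr":[0,0,0],"gripper":0},{"translation":[0,0,0],"dr":[0,0,0],"gripper":0},{"translation":[0,0,0],"dr":[0,0,0],"gripper":0},{"translation":[0,0,0],"dr":[0,0,0],"gripper":0},{"translation":[0,0,0],"dr":[0,0,0],"gripper":0},{"translation":[0,0,0],"dr":[0,0,0],"gripper":0}]'; python3 -c "
from h import *
st();jaw2();lever()"
```

```text
t: 16.75
eef_pos: [554.5, -139.8, 156.3]
ee_rot: [[0.213, 0.952, -0.221], [0.672, -0.307, -0.674], [-0.709, -0.005, -0.705]]
ft_force: [0.0, -4.8, -6.3]
opening: 24.5
lean 43.4 r 164.0 y 1.1 tilt 44.8 Ftan -7.6 Frad -1.4 Fy -1.4 open 24.5 t 16.75 pivot x,z [153.   4.] T [-1.6  0.8 -0. ]
jaw scene,side [np.float64(153.0), np.float64(163.2), np.float64(174.4), np.float64(151.4), np.float64(164.0), np.float64(173.7)]
t: 17.75
eef_pos: [555.0, -139.3, 156.6]
ee_rot: [[0.214, 0.952, -0.219], [0.674, -0.307, -0.672], [-0.707, -0.004, -0.707]]
ft_force: [0.9, -0.3, 0.1]
opening: 88.8
lean 43.2 r 163.8 y 0.8 tilt 45.0 Ftan 0.1 Frad 0.0 Fy -1.0 open 88.8 t 17.75 pivot x,z [153.   5.] T [-0.6  0.3  0. ]
jaw scene,side [np.float64(153.0), np.float64(162.8), np.float64(172.9), np.float64(150.6), np.float64(161.8), np.float64(172.0)]
lev 95 460 lean top [32.4 36.9 40.6] y [-5.8  7.3]
lev 110 457 lean top [40.4 42.4 47.4] y [-11.9  13.7]
lev 125 325 lean top [42.5 43.2 46.1] y [-10.2  12. ]
lev 140 404 lean top [43.  43.6 46.2] y [-10.2  12.2]
lev 155 504 lean top [43.4 43.9 46.3] y [-10.2  12.2]
lev 170 669 lean top [43.7 44.1 45.8] y [-9.8 11.8]
lev 185 490 lean top [43.9 44.2 45.2] y [-8.2 10. ]
```

```bash
python3 -m crank '[{"translation":[-0.3,0,0.02],"dr":[0,0,0],"gripper":0},{"translation":[-0.45,0,0.02],"dr":[0,0,0],"gripper":0},{"translation":[-0.5,0,0],"dr":[0,0,0],"gripper":0},{"translation":[-0.5,0,0],"dr":[0,0,0],"gripper":0},{"translation":[0,0,0],"dr":[0,0,0],"gripper":0},{"translation":[0,0,0],"dr":[0,0,0],"gripper":0}]'; python3 -c "
from h import *
st();jaw2();lever()
p,d=vision.camera('scene');cv2.imwrite('pics/c9.png',p[:,:,::-1])
cv2.imwrite('pics/c9z.png',cv2.resize(p[220:340,180:420,::-1],None,fx=3.2,fy=3.2,interpolation=cv2.INTER_CUBIC))
p,d=vision.camera('side');cv2.imwrite('pics/s9.png',p[:,:,::-1])"
```

```text
t: 18.5
eef_pos: [522.6, -238.0, 256.0]
ee_rot: [[0.211, 0.952, -0.22], [0.675, -0.305, -0.672], [-0.707, -0.006, -0.707]]
ft_force: [0.6, 0.5, -0.9]
opening: 94.1
lean 44.6 r 307.5 y 4.0 tilt 45.0 Ftan -0.2 Frad -1.1 Fy -0.4 open 94.1 t 18.50 pivot x,z [296.   2.] T [-0.6  0.2  0. ]
jaw scene,side [np.float64(152.9), np.float64(162.8), np.float64(172.9), np.float64(149.4), np.float64(162.4), np.float64(172.0)]
lev 95 162 lean top [32.3 36.9 40.8] y [-6.   7.2]
lev 110 139 lean top [40.2 42.6 47.6] y [-12.5  13.8]
lev 125 74 lean top [42.6 43.3 46.2] y [-9.6 12.5]
lev 140 79 lean top [43.  43.7 46.1] y [-9.7 12.2]
lev 155 95 lean top [43.4 43.9 46.3] y [-9.7 12. ]
lev 170 99 lean top [43.7 44.2 46.3] y [-9.8 12.6]
lev 185 124 lean top [44.  44.5 46.7] y [-10.2  12.2]
lev 200 429 lean top [44.4 46.1 49.6] y [-9.9 11.9]
lev 215 325 lean top [45.2 47.5 49.6] y [-7.6  9.7]
```

View pics/c9z.png

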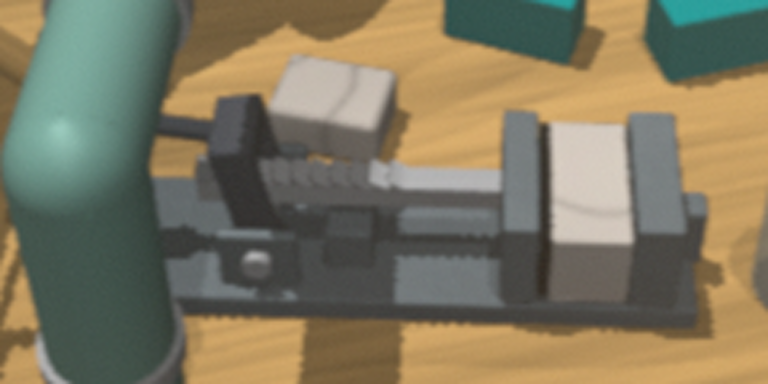

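View pics/s9.png

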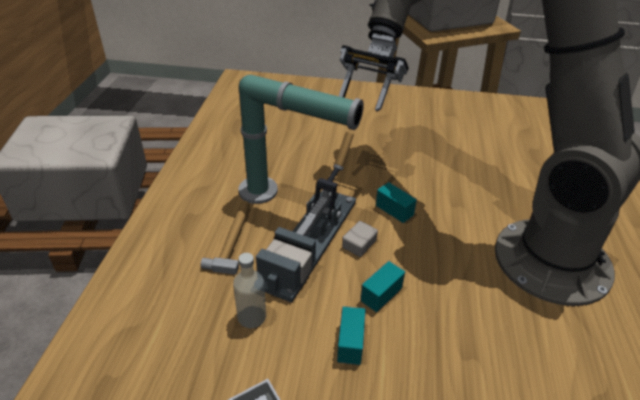

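The block at (590,210) in the zoomed scene view is held between the pad and the anvil with no visible gap. The gripper is clear of the lever, and the hammer, bottle and offcut are unmoved. Jaw and lever readings are steady since release.

```bash
python3 -c "
from plant import arm
print(arm.finish_job())"
```

```text
the job is handed in; nothing more can be done
None
```

I pumped the lever until the block was squeezed between the sprung pad and the anvil, then let go, backed the gripper clear and handed the job in. The clock read about 18.5 s.

**Strokes:** Three forward strokes brought the block near the anvil, and a fourth pressed it against the anvil and loaded the pad. The fifth was too hard, about 23 N at the grip: the pawl skipped a tooth and the jaw sprang back about 2 mm. I let go, regripped and did one more stroke. It stalled at about 15 N, then I eased the load off and released the lever.

**Last checks:**
- The final pictures show the block against the anvil with no visible gap and the pad closed up against its plate. The hammer, bottle and offcut look unmoved.
- The jaw relaxed 0.5 to 2 mm when I let go. After that, the jaw and lever readings stayed steady.
- I estimate the jaw travel at 60 to 61 mm, where fully home is 61 mm. The two cameras differ by about 1 mm, so I could not confirm the last millimetre.
- The highest force I read at the wrist was about 36 N, with the lever against its back stop. Readings came only between moves.

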